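# Put the black-capped paint tube away in the colour chest's drawer

### The job

Pull the top drawer of the small wooden chest open by its bar handle, and lay the paint tube with the black cap down lengthwise in the wide empty middle lane between the two tubes already in there. Then push the drawer fully shut. Leave the other two paint tubes on the table where they lie.

Things in the scene. Friction and masses are not known exactly. Their poses are not given: they have to be found in the camera images.
- drawer (a joint): Pull-out of the top drawer of a plywood chest with two grey fronts facing the robot (210 deep, 264 wide, 138 mm high), in m: 0 = fully shut, 0.165 = end stop. It slides level along the -x axis of handle, takes about 2 N and stays where it is left; it may start up to 15 mm ajar. The lower drawer is fixed and not part of the job.
- handle (a point): Middle of the top drawer's dark bar handle: level, 10 mm thick, 120 mm long along this y, centre line 36 mm off the drawer's face and 36 mm below the chest's top; pins hold it at 48 mm either side; gap behind it 31 mm. x points into the chest (shuts), z up; moves with the drawer. Take it from above. On the chest's top only the back half carries things (25 mm high).
- lane (a point): Centre of the floor of the top drawer's empty middle lane; 129 mm further along x than handle, 21 mm lower; same axes, moves with it. Lane 158 long (x), 100 wide, dividers 24 high; the drawer's front stands 43, its sides 36, the chest's top 57 mm above this floor. Pulled out by d, the first d - 14 mm of the lane are uncovered. Side lanes hold fixed tubes up to 28 mm high.
- black_cap_tube: Part-used metal paint tube with a black cap, 106 x 32 x 24 mm, 35 to 70 g, lying on the table. Origin: middle of its underside. x along the tube: cap at -x (-53 to -41 mm), body from -33 mm, flat crimped end at +52 mm; z up. About 32 mm wide throughout, but it thins from 24 mm high by the cap to the crimp: grip across the width (y), about 15 mm from the origin towards the cap.
- stray_tube_a: Paint tube with a white cap and an orange smear, 136 x 38 x 29 mm, lying on the table; to be left alone. Origin: middle of its underside, x along the tube, cap at -x.
- stray_tube_b: Paint tube with a white cap and a red mark, 122 x 38 x 28 mm, lying on the table; to be left alone. Origin: middle of its underside, x along the tube, cap at -x.
There are look-alikes about, which are no part of the job. What is shaped like the black_cap_tube but yellow is not meant.

How it is judged:
By the outcome, as a careful person would: the job done as asked, in the order asked, and still so for the second after the job is handed in, with the robot touching nothing.
It also fails if it takes over 67 s, if anything falls off the work surface, if the arm or the gripper's body presses on something with over 40 N, if the wrist force passes 120 N, or if a joint passes its speed limit or range.

### The arm

A 7-joint arm with a two-finger parallel gripper is mounted at the origin on a cart in front of the work surface, level with it; the furniture and walls round the work are solid. World frame = base frame: x ahead of the robot, y to its left, z up, the work surface at z = 0. Lengths are in m, angles in rad, forces in N, time in s.
With the tool pointing down it reaches from about 0.425 to 0.875 m from the base axis. Payload 4.7 kg.
Tool frame: the origin (TCP) lies at the very end of the fingers, on their centre line; the grasp point (between the pads) lies 19 mm behind it; z points along the fingers, x is the direction in which the jaws open and shut, and the axes are right-handed (so a half turn about z gives the same grasp; the last joint's range is limited). The gripper opens to 85 mm and grips with 20 to 120 N. Pads are 22 mm wide; open, the fingers measure 114 mm over their backs; the gripper's body (76 mm by 85 mm) begins 54 mm behind the grasp point. The pads swing forward as they close: fully open they stand 13 mm farther back than shut.
Start: joints at [-1.175, 0.321, -0.07, 1.45, 0.023, 1.371, -0.057], TCP at [0.242, 0.603, 0.194] pointing down, gripper open.
Joint ranges: [-2.86, 2.86], [-0.3, 2.09], [-1.38, 1.24], [0.06, 2.45], [-1.56, 4.7], [0.09, 2.05], [-2.69, 2.69]. Speed limits (rad/s): [2.57, 2.57, 3.14, 3.14, 3.14, 3.14, 3.14].

### API

Orientations are given as a unit quaternion [w, x, y, z].
In Python, from plant import status, viewer, bot, spotter gives the robot as it stands.
- The arm moves only by the shell command python3 -m creep 'ROWS' [OPENING] [FORCE]. ROWS is JSON, a list of rows, each an object with "slide": the shift along the tool's x, y, z normalised to -1 to 1, where 1 is 7.5 cm, a list of three; "rot": the turn, a rotation vector about the tool's x, y, z normalised to -1 to 1, where 1 is 120 degrees, a list of three. In form: [{"slide": [tx, ty, tz], "rot": [ax, ay, az]}, ...]. A call has 1 to 10 rows; each row shifts and turns the commanded pose from where the row before left it, along the tool's axes as they then stand; what a row does not reach is not made up. A row lasts 1/8 s, in which the tool goes at most 62.5 mm and 10.7 degrees, less where a joint would pass 70% of its speed; a pose out of reach is approached as far as the arm can. A call with a number of a shift or a turn outside -1 to 1 is refused whole. A call with a gripper value outside its range is refused whole. OPENING is the opening, from 0 (shut) to 1 (fully open), set as the call begins (- or left out, the last holds). The fingers move at their own pace and stop on an object; FORCE is the grip in N (left out, the last holds). Time passes only in rows, so rows that do not move let the fingers close. It gives the time, the measured TCP pose, the force and the opening at its end, in the units of the state.
- status.get_state(): the state, without advancing time (a new reading comes with each control period).
- viewer.get_image(name): name is "scene" or "side" or "wrist"; returns the picture (420x560x3 uint8, blue, green, red); there is no depth.
- viewer.camera_params(name): a dict with "fx", "fy", "cx", "cy" (pixels), "extrinsics" (4x4, takes a point from camera to world coordinates); the wrist camera has in their place "hand_eye" (4x4, takes a point from camera to tool coordinates, whose origin is the TCP and whose axes are the tool frame's). Camera axes: x right, y up, looking along -z (the intrinsics and any distortion apply to the point x, -y, -z); pixel columns grow to the right and rows downward; lengths in m; the calibration is good to about 2 mm. A picture is of the moment at which its call begins: read the wrist's pose just before it. camera_params takes no time and is no camera call.
- bot.hand_in(): hands the job in, once; it reports no verdict.
Trained networks look in the newest picture that a camera, given by its name, has taken for a name from the list of things; names that differ only in an ending like _2 or _b are one class to them, and where a whole thing is asked for, a point or a joint stands for the part that bears it (a point fixed in the world has none). Each returns a list of dicts, best first, with "p" (0 to 1); they miss things now and then, are a little off and sometimes report something else, mostly with a low value. They report only what shows in the picture. A call takes as long as a camera call. They do not tell look-alikes from the thing itself.
- spotter.recognise(camera, target): "xyz" ([x, y, z] in m, in the coordinates of the camera as it stood for that picture, good to about 4 mm: the middle of the surface that is visible of it).
- spotter.spot_point(camera, target): "xyz" ([x, y, z] in m, in the coordinates of the camera as it stood for that picture, good to about 4 mm: a listed point, or the origin of a listed thing).
The state is a dict: "clock": time; "joint_pos": joint angles; "joint_vel": joint speeds; "tau": joint torques, N m; "position": TCP position; "tool_rot": TCP orientation; "wrist_force": force on the tool from outside, world axes, zero at the start; "torque": the same for the moment, N m; "finger_gap": opening from 0.0 (shut) to 1.0 (fully open).
Only numpy, scipy, OpenCV 4.12 (cv2) and the standard library are available. Lean on these libraries where they do the work, as an engineer would, in place of code of your own. Each camera call takes 0.05 s, during which the arm holds its last target. There are 200 camera calls.

## Working session

There is one attempt and no reset: what is moved stays moved. The work goes in short steps, Python scripts to look and compute and a shell command to move; the robot and the scene stay as the last step left them, time stands still between calls to the robot, and variables do not carry over. Pictures are saved under pics/ and viewed, about 8 in all and at most 12, crops included, and the job is handed in when it is done.

```bash
mkdir -p pics; ls
cat > h.py <<'E'
import numpy as np, cv2
from plant import status, viewer, bot, spotter
from scipy.spatial.transform import Rotation as R
def T():
    s=status.get_state(); M=np.eye(4); w,x,y,z=s["tool_rot"]
    M[:3,:3]=R.from_quat([x,y,z,w]).as_matrix(); M[:3,3]=s["position"]; return M
def ext(cam,M=None):
    p=viewer.camera_params(cam)
    return np.array(p["extrinsics"]) if "extrinsics" in p else (T() if M is None else M)@np.array(p["hand_eye"])
def snap(cam,name):
    M=T(); im=viewer.get_image(cam); cv2.imwrite(f"pics/{name}.png",im); return im,M
def ray(cam,u,v,z,M=None):
    p=viewer.camera_params(cam);E=ext(cam,M)
    d=E[:3,:3]@np.array([(u-p["cx"])/p["fx"],-(v-p["cy"])/p["fy"],-1]);o=E[:3,3]
    return o+d*(z-o[2])/d[2]
def pix(cam,P,M=None):
    p=viewer.camera_params(cam);E=np.linalg.inv(ext(cam,M));c=E[:3,:3]@P+E[:3,3]
    return p["cx"]+p["fx"]*c[0]/-c[2], p["cy"]-p["fy"]*c[1]/-c[2]
def find(cam,t,f="spot_point",M=None):
    E=ext(cam,M)
    for r in getattr(spotter,f)(cam,t):
        P=E[:3,:3]@np.array(r["xyz"])+E[:3,3]; print(cam,t,round(r["p"],2),P.round(4),np.round(pix(cam,P,M)))
E
cat > a.py <<'E'
from h import *
np.set_printoptions(suppress=True,precision=4)
ims=[]
for c in ["scene","side","wrist"]:
    im,M=snap(c,c+"0"); ims.append(im); print(c, {k:v for k,v in viewer.camera_params(c).items() if k not in("extrinsics","hand_eye")}, ext(c).round(3).tolist())
    for t in (["handle","lane","black_cap_tube","stray_tube_a"]): find(c,t,M=M)
print(status.get_state())
cv2.imwrite("pics/both.png",cv2.resize(np.hstack(ims[:2]),(800,300)))
E
python3 a.py
```

```text
pics
scene {'fx': 387.47860968742475, 'fy': 387.47860968742475, 'cx': 271.75007884635147, 'cy': 210.04383570529453} [[0.496, 0.542, -0.679, -0.034], [-0.868, 0.312, -0.386, -0.31], [0.002, 0.781, 0.625, 0.655], [0.0, 0.0, 0.0, 1.0]]
scene lane 0.98 [0.7285 0.039  0.0799] [300. 182.]
scene black_cap_tube 0.79 [ 0.4829 -0.0268 -0.003 ] [276. 275.]
scene black_cap_tube 0.76 [ 0.4492  0.1367 -0.0027] [208. 258.]
scene black_cap_tube 0.73 [ 0.4137  0.2839 -0.0005] [150. 245.]
scene stray_tube_a 0.91 [ 0.4118 -0.2339  0.0033] [352. 338.]
scene stray_tube_a 0.67 [0.569  0.2972 0.0007] [187. 208.]
side {'fx': 438.03866052795445, 'fy': 438.03866052795445, 'cx': 276.53749004178593, 'cy': 213.8075609751571} [[1.0, 0.022, -0.008, 0.543], [-0.02, 0.621, -0.783, -0.902], [-0.013, 0.783, 0.621, 0.826], [0.0, 0.0, 0.0, 1.0]]
side handle 0.86 [0.5997 0.0315 0.1008] [294. 209.]
side handle 0.36 [ 0.576   0.2959 -0.0008] [282. 184.]
side black_cap_tube 0.71 [0.4166 0.2886 0.0002] [234. 187.]
side black_cap_tube 0.62 [ 0.4566  0.1365 -0.0004] [244. 215.]
side black_cap_tube 0.56 [ 0.4833 -0.025  -0.0036
[... 166 characters left out ...]
 'fy': 346.1348925440322, 'cx': 281.46756406285266, 'cy': 205.10757046842804} [[0.373, -0.878, -0.301, 0.165], [0.928, 0.353, 0.121, 0.635], [-0.0, -0.324, 0.946, 0.373], [0.0, 0.0, 0.0, 1.0]]
{'clock': 0.75, 'joint_pos': array([-1.1749,  0.321 , -0.0701,  1.4505,  0.0226,  1.3708, -0.0569]), 'joint_vel': array([ 0.0021,  0.0008, -0.0014,  0.0005, -0.0006, -0.0004, -0.0012]), 'tau': array([  0.0004, -49.3294,  -0.3813, -31.4542,   0.0131,   0.0012,
        -0.    ]), 'position': array([0.2422, 0.6032, 0.1939]), 'tool_rot': array([0.    , 0.8284, 0.5601, 0.0001]), 'wrist_force': array([ 0.3674,  0.0444, -0.6178]), 'torque': array([-0.0313, -0.0209,  0.0151]), 'finger_gap': 0.9998988758193514}
```

View pics/scene0.png

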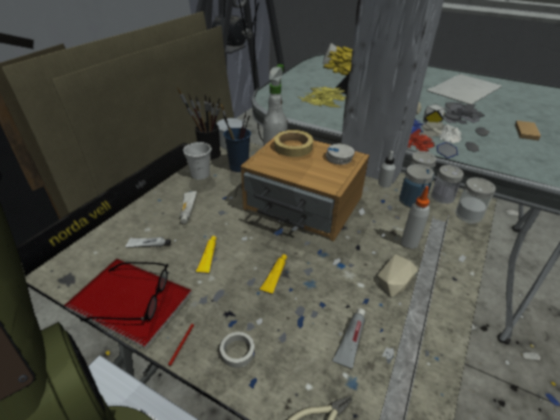

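Run:
```python
import cv2,numpy as np
a=cv2.imread("pics/scene0.png")[200:320,110:350]; b=cv2.imread("pics/side0.png")[130:290,160:400]
cv2.imwrite("pics/crop1.png",np.hstack([cv2.resize(a,(400,200),interpolation=3),cv2.resize(b,(400,267),interpolation=3)[:200]]) if 0 else np.vstack([cv2.resize(a,(600,300),interpolation=2),cv2.resize(b,(450,300),interpolation=2) if 0 else cv2.resize(b[:, :],(600,300),interpolation=2)]))
```

```text
(no output)
```

View pics/crop1.png

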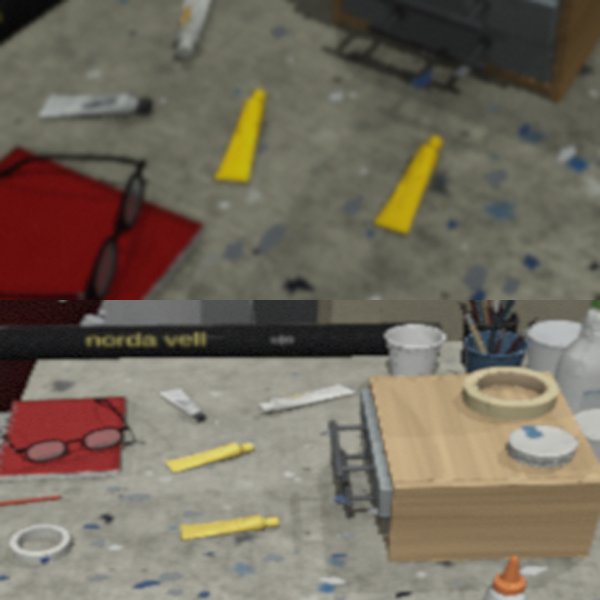

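The first view shows the black-cap tube at scene (150,243). Things that could be taken for it:
- Yellow tubes at (208,255) and (276,273): the excluded look-alikes.
- White-cap tubes at (187,207) and (352,338): the strays.

In the crop, the tube at (150,243) is grey and white, with its black cap at (170,242). That is the one I want.

```bash
cat >> h.py <<'E'
def go(x,y,z,yaw):
    """turn about tool z (deg, first), then slides in units of 75mm in the turned tool frame; yaw = heading of tool x"""
    M=T(); c=np.degrees(np.arctan2(M[1,0],M[0,0])); t=-(yaw-c); t=(t+90)%180-90; a=np.radians(c-t)
    d=np.array([x,y,z])-M[:3,3]; X=np.array([np.cos(a),np.sin(a),0]);Y=np.array([np.sin(a),-np.cos(a),0])
    print("pos",M[:3,3].round(4),"yaw",round(c,1),"turn deg",round(t,1),"unit",round(t/120,3),"slides",np.round([d@X/.075,d@Y/.075,-d[2]/.075],3), "tilt",M[:3,2].round(3))
E
python3 - <<'E'
from h import *
a=ray("side",308,171,.138);b=ray("side",316,230,.138);print(a,b,np.degrees(np.arctan2(a[0]-b[0],a[1]-b[1])))
c=ray("scene",126,243,.008);d=ray("scene",170,242,.012);print(c,d,np.degrees(np.arctan2(*(c-d)[[1,0]])))
print(T())
go(.52,.032,.2,2)
E
```

```text
[0.64647776 0.15995347 0.138     ] [ 0.64584876 -0.10113645  0.138     ] 0.13803110297466778
[0.38336405 0.33172038 0.008     ] [0.43597233 0.23870721 0.012     ] 119.49251481362825
[[ 3.72535238e-01  9.28018041e-01  1.11263420e-04  2.42206203e-01]
 [ 9.28018041e-01 -3.72535247e-01  7.35780927e-05  6.03205435e-01]
 [ 1.09731343e-04  7.58440287e-05 -9.99999991e-01  1.93872825e-01]
 [ 0.00000000e+00  0.00000000e+00  0.00000000e+00  1.00000000e+00]]
pos [0.2422 0.6032 0.1939] yaw 68.1 turn deg 66.1 unit 0.551 slides [ 3.436  7.741 -0.082] tilt [ 0.  0. -1.]
```

```bash
python3 -m creep '[{"slide":[0,0,0],"rot":[0,0,0.08]},{"slide":[0,0,0],"rot":[0,0,0.08]},{"slide":[0,0,0],"rot":[0,0,0.08]},{"slide":[0,0,0],"rot":[0,0,0.08]},{"slide":[0,0,0],"rot":[0,0,0.08]},{"slide":[0,0,0],"rot":[0,0,0.08]},{"slide":[0,0,0],"rot":[0,0,0.08]}]' 0.33 40
python3 -m creep '[{"slide":[0.31,0.7,0],"rot":[0,0,0]},{"slide":[0.31,0.7,0],"rot":[0,0,0]},{"slide":[0.31,0.7,0],"rot":[0,0,0]},{"slide":[0.31,0.7,0],"rot":[0,0,0]},{"slide":[0.31,0.7,0],"rot":[0,0,0]},{"slide":[0.31,0.7,0],"rot":[0,0,0]},{"slide":[0.31,0.7,0],"rot":[0,0,0]},{"slide":[0.31,0.7,0],"rot":[0,0,0]},{"slide":[0.31,0.7,0],"rot":[0,0,0]},{"slide":[0.31,0.7,0],"rot":[0,0,0]}]'
python3 -m creep '[{"slide":[0.31,0.7,0],"rot":[0,0,0]},{"slide":[0,0,0],"rot":[0,0,0]}]'
python3 - <<'E'
from h import *
im,M=snap("wrist","w1")
for t in ["handle","lane"]: find("wrist",t,M=M)
print(pix("wrist",np.array([.6,.0315,.101]),M))
go(.6,.0315,.1,0)
E
```

```text
clock: 1.62
position: [0.2421, 0.6032, 0.1939]
tool_rot: [-0.0, 1.0, 0.005, 0.0]
wrist_force: [0.4, -0.3, -0.6]
finger_gap: 0.331
clock: 2.88
position: [0.4838, 0.0804, 0.1943]
tool_rot: [-0.001, 1.0, 0.008, 0.001]
wrist_force: [-0.0, 0.7, -0.3]
finger_gap: 0.333
clock: 3.12
position: [0.5086, 0.0243, 0.1944]
tool_rot: [0.001, 1.0, 0.003, 0.001]
wrist_force: [-0.0, 0.2, 0.0]
finger_gap: 0.336
wrist handle 0.59 [0.5957 0.0351 0.1073] [390. 184.]
(np.float64(392.777992143208), np.float64(186.27818994647146))
pos [0.507  0.031  0.1938] yaw 1.0 turn deg 1.0 unit 0.008 slides [ 1.241 -0.007  1.25 ] tilt [-0.     0.001 -1.   ]
```

View pics/w1.png

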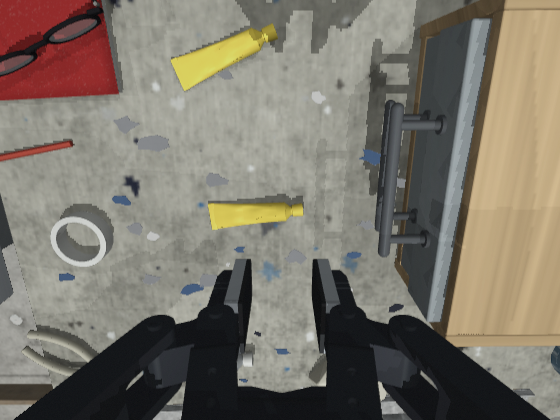

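The wrist view shows the top bar running from (397,107) to (384,253). The lower bar is just behind it, slightly to the left.

Run:
```python
from h import *
a=ray("wrist",397,107,.104);b=ray("wrist",384,253,.104);print(a,b,(a+b)/2,np.degrees(np.arctan2(-(a[0]-b[0]),a[1]-b[1])))
a=ray("wrist",481,30,.138);b=ray("wrist",432,320,.138);print(a,b)
```

```text
[0.59254648 0.10202456 0.104     ] [ 0.59648481 -0.0193692   0.104     ] [0.59451564 0.04132768 0.104     ] 1.8581713359970287
[0.62734842 0.14987262 0.138     ] [ 0.63074032 -0.06189661  0.138     ]
```

```bash
python3 -m creep '[{"slide":[0.4,0,0],"rot":[0,0,0]},{"slide":[0.4,0,0.2],"rot":[0,0,0]},{"slide":[0.4,0,0.2],"rot":[0,0,0]},{"slide":[0,0,0.2],"rot":[0,0,0]},{"slide":[0,0,0],"rot":[0,0,0]},{"slide":[0,0,0],"rot":[0,0,0]}]'
python3 - <<'E'
from h import *
im,M=snap("wrist","w2")
snap("side","s2")
find("wrist","handle",M=M);find("side","handle")
go(.597,.034,.083,1)
s=cv2.imread("pics/s2.png")[130:270,230:370]
cv2.imwrite("pics/c2.png",np.hstack([im[100:420,150:500],cv2.resize(s,(320,320),interpolation=2)]))
E
```

```text
clock: 4.03
position: [0.5968, 0.0321, 0.1495]
tool_rot: [-0.001, 1.0, 0.009, 0.0]
wrist_force: [-0.2, -0.9, 0.2]
finger_gap: 0.329
wrist handle 0.57 [0.5914 0.0338 0.1038] [273. 212.]
side handle 0.75 [0.6015 0.0314 0.102 ] [295. 209.]
pos [0.5974 0.0316 0.1498] yaw 0.9 turn deg -0.1 unit -0.001 slides [-0.004 -0.032  0.891] tilt [ 0.001  0.001 -1.   ]
```

View pics/c2.png

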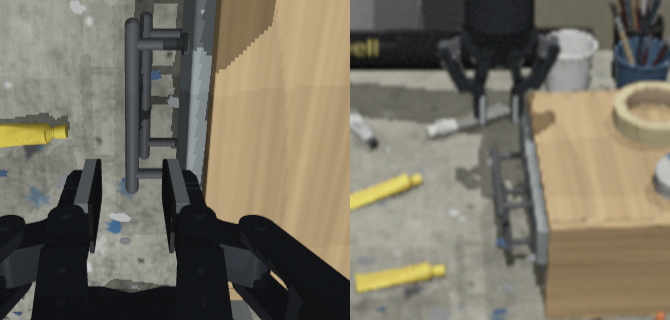

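The bar lies on the gripper's centre line (crop column 132, fingers at about 97 and 168) and is parallel to the pads. The inner finger has clear space in front of the drawer face.

```bash
python3 -m creep '[{"slide":[0,0,0.2],"rot":[0,0,0]},{"slide":[0,0,0.2],"rot":[0,0,0]},{"slide":[0,0,0.2],"rot":[0,0,0]},{"slide":[0,0,0.2],"rot":[0,0,0]},{"slide":[0,0,0.1],"rot":[0,0,0]},{"slide":[0,0,0],"rot":[0,0,0]}]'
python3 -m creep '[{"slide":[0,0,0],"rot":[0,0,0]},{"slide":[0,0,0],"rot":[0,0,0]},{"slide":[0,0,0],"rot":[0,0,0]},{"slide":[0,0,0],"rot":[0,0,0]}]' 0 40
```

```text
clock: 4.97
position: [0.5968, 0.0312, 0.0806]
tool_rot: [0.0, 1.0, 0.008, -0.001]
wrist_force: [0.1, -0.5, 0.1]
finger_gap: 0.334
clock: 5.48
position: [0.5974, 0.0314, 0.0816]
tool_rot: [-0.0, 1.0, 0.008, 0.0]
wrist_force: [0.1, -0.0, 0.1]
finger_gap: -0.004
```

Run:
```python
from h import *
print(status.get_state()["finger_gap"])
im,M=snap("wrist","w3")
snap("side","s3")
find("wrist","handle",M=M);find("side","handle")
s=cv2.imread("pics/s3.png")[130:270,230:370]
cv2.imwrite("pics/c3.png",np.hstack([im[100:420,150:500],cv2.resize(s,(320,320),interpolation=2)]))
```

```text
-0.004211616099928681
wrist handle 0.97 [0.5974 0.0346 0.1043] [281. 256.]
side handle 0.93 [0.5984 0.0341 0.1018] [293. 208.]
```

View pics/c3.png

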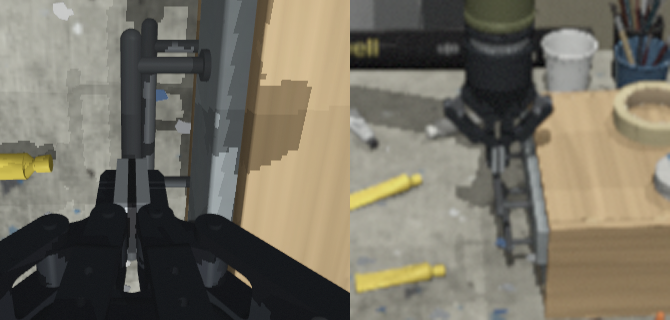

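The fingers straddle the bar, but the opening reads shut. I'll pull a short way and see whether the handle follows.

```bash
python3 -m creep '[{"slide":[-0.1,0,0],"rot":[0,0,0]},{"slide":[-0.2,0,0],"rot":[0,0,0]},{"slide":[-0.2,0,0],"rot":[0,0,0]},{"slide":[0,0,0],"rot":[0,0,0]}]'
python3 - <<'E'
from h import *
im,M=snap("wrist","w4");snap("side","s4")
find("wrist","handle",M=M);find("side","handle");find("side","lane")
print(T()[:3,3],status.get_state()["wrist_force"])
E
```

```text
clock: 6.18
position: [0.5583, 0.031, 0.0814]
tool_rot: [-0.001, 1.0, 0.008, -0.0]
wrist_force: [-0.2, 0.3, 0.3]
finger_gap: 0.001
wrist handle 0.84 [0.5958 0.0335 0.1007] [354. 255.]
side handle 0.98 [0.6003 0.0345 0.1038] [294. 207.]
[0.56018728 0.03082508 0.08148135] [-0.18025681  1.07917309 -0.27981361]
```

The handle stayed put, so the fingers never held the bar. I'll look again and project the TCP into the picture.

Run:
```python
from h import *
M=T()
P=M[:3,3]; im=cv2.imread("pics/w4.png"); s=cv2.imread("pics/s4.png")
print("tcp wrist",pix("wrist",P,M),"side",pix("side",P))
print("bar mid wrist",pix("wrist",np.array([.598,.034,.102]),M),"side",pix("side",np.array([.598,.034,.102])))
u=tuple(int(round(k)) for k in pix("wrist",P,M)); cv2.circle(im,u,3,(0,0,255),-1)
for y in(.094,.034,-.026):
  cv2.circle(s,tuple(int(round(k)) for k in pix("side",np.array([.598,y,.102]))),1,(0,0,255),-1)
  cv2.circle(im,tuple(int(round(k)) for k in pix("wrist",np.array([.598,y,.102]),M)),2,(0,255,0),-1)
cv2.circle(s,tuple(int(round(k)) for k in pix("side",P)),1,(0,255,0),-1)
cv2.imwrite("pics/c4.png",np.hstack([im[100:420,150:500],cv2.resize(s[150:250,240:340],(420,420),interpolation=2)[:320]]))
```

```text
tcp wrist (np.float64(281.05807244875376), np.float64(242.7179785542023)) side (np.float64(279.30963532862006), np.float64(214.99725853591158))
bar mid wrist (np.float64(355.07983117538856), np.float64(255.29941370310019)) side (np.float64(293.2030550216423), np.float64(208.01707952647334))
```

View pics/c4.png

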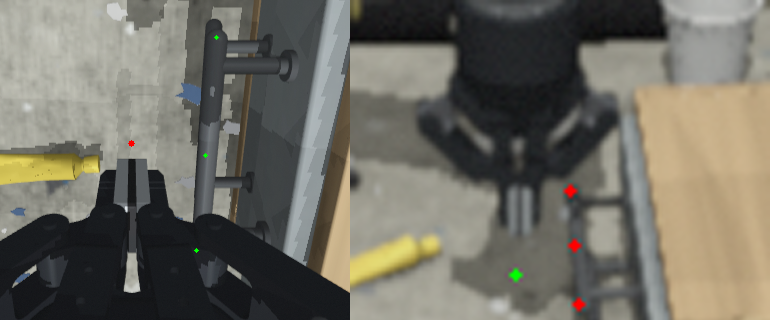

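Run:
```python
from h import *
M=T();P=M[:3,3]
for dz in np.arange(0,.05,.005):
    print(round(dz,3),[np.round(pix("wrist",P+[0,k,dz],M)) for k in(-.011,0,.011)],np.round(pix("side",P+[0,0,dz]),1),np.round(pix("side",P+[0,.011,dz]),1))
print(status.get_state())
```

```text
0.0 [array([281., 260.]), array([281., 243.]), array([281., 225.])] [279.3 215. ] [279.2 212.5]
0.005 [array([281., 264.]), array([281., 247.]), array([281., 228.])] [279.3 213.6] [279.2 211.1]
0.01 [array([281., 269.]), array([281., 251.]), array([281., 232.])] [279.3 212.1] [279.2 209.6]
0.015 [array([281., 273.]), array([281., 255.]), array([281., 236.])] [279.3 210.7] [279.2 208.2]
0.02 [array([281., 278.]), array([281., 259.]), array([281., 240.])] [279.2 209.2] [279.1 206.7]
0.025 [array([281., 283.]), array([281., 264.]), array([281., 244.])] [279.2 207.7] [279.1 205.3]
0.03 [array([281., 289.]), array([281., 269.]), array([281., 249.])] [279.2 206.3] [279.1 203.8]
0.035 [array([281., 294.]), array([281., 274.]), array([281., 253.])] [279.2 204.8] [279.1 202.3]
0.04 [array([281., 300.]), array([281., 280.]), array([281., 259.])] [279.2 203.3] [279.1 200.8]
0.045 [array([281., 307.]), array([281., 286.]), array([281., 264.])] [279.2 201.8] [279.1 199.3]
{'clock': 6.425, 'joint_pos': array([-0.667146  ,  0.24604277,  0.64511295,  1.83391566, -0.16382887,
        1.11438306,  0.05226294]), 'joint_vel': array([0.00060428, 0.00614784, 0.00018749, 0.00072057, 0.00038766,
       0.00257184, 0.00013748]), 'tau': array([-3.19555693e-02, -3.53911114e+01,  4.75096330e+00, -2.83661574e+01,
        1.11241458e-02,  5.74484642e-03,  1.70550256e-04]), 'position': array([0.56018728, 0.03082508, 0.08148135]), 'tool_rot': array([1.77278772e-05, 9.99966804e-01, 8.14234921e-03, 3.05969496e-04]), 'wrist_force': array([-0.18025681,  1.07917309, -0.27981361]), 'torque': array([-0.00988694,  0.02288451,  0.04093342]), 'finger_gap': 0.001361424328754869}
```

The pictures agree that the real finger ends sit about 25–35 mm above the reported TCP, so the fingers closed above the bar. I'll retry about 27 mm lower and watch the force.

```bash
python3 -m creep '[{"slide":[0,0,-0.3],"rot":[0,0,0]},{"slide":[0,0,-0.2],"rot":[0,0,0]},{"slide":[0.25,0,0],"rot":[0,0,0]},{"slide":[0.25,0,0],"rot":[0,0,0]},{"slide":[0,0,0],"rot":[0,0,0]},{"slide":[0,0,0],"rot":[0,0,0]}]' 0.33 40
python3 -m creep '[{"slide":[0,0,0.25],"rot":[0,0,0]},{"slide":[0,0,0.25],"rot":[0,0,0]},{"slide":[0,0,0.1],"rot":[0,0,0]},{"slide":[0,0,0.06],"rot":[0,0,0]},{"slide":[0,0,0],"rot":[0,0,0]}]'
python3 -m creep '[{"slide":[0,0,0.08],"rot":[0,0,0]},{"slide":[0,0,0.08],"rot":[0,0,0]},{"slide":[0,0,0],"rot":[0,0,0]}]'
```

```text
clock: 7.18
position: [0.5967, 0.0311, 0.1187]
tool_rot: [0.0, 1.0, 0.008, -0.0]
wrist_force: [-0.1, 0.8, -0.5]
finger_gap: 0.328
clock: 7.8
position: [0.5972, 0.0313, 0.0691]
tool_rot: [0.0, 1.0, 0.008, -0.0]
wrist_force: [-0.5, -0.2, -0.5]
finger_gap: 0.332
clock: 8.18
position: [0.5968, 0.0314, 0.0567]
tool_rot: [0.0, 1.0, 0.008, -0.001]
wrist_force: [0.4, 0.2, -0.0]
finger_gap: 0.326
```

```bash
python3 -m creep '[{"slide":[0,0,0],"rot":[0,0,0]},{"slide":[0,0,0],"rot":[0,0,0]},{"slide":[0,0,0],"rot":[0,0,0]},{"slide":[0,0,0],"rot":[0,0,0]}]' 0 40
```

```text
clock: 8.68
position: [0.5973, 0.0314, 0.0575]
tool_rot: [-0.0, 1.0, 0.008, 0.0]
wrist_force: [-0.6, -0.7, 0.5]
finger_gap: 0.096
```

Holding now (gap 0.096, about 8–10 mm). Pulling.

```bash
python3 -m creep '[{"slide":[-0.1,0,0],"rot":[0,0,0]},{"slide":[-0.2,0,0],"rot":[0,0,0]},{"slide":[-0.2,0,0],"rot":[0,0,0]},{"slide":[-0.2,0,0],"rot":[0,0,0]},{"slide":[0,0,0],"rot":[0,0,0]}]' 0 60
python3 -m creep '[{"slide":[-0.2,0,0],"rot":[0,0,0]},{"slide":[-0.2,0,0],"rot":[0,0,0]},{"slide":[-0.2,0,0],"rot":[0,0,0]},{"slide":[-0.2,0,0],"rot":[0,0,0]},{"slide":[-0.2,0,0],"rot":[0,0,0]},{"slide":[-0.2,0,0],"rot":[0,0,0]},{"slide":[-0.1,0,0],"rot":[0,0,0]},{"slide":[0,0,0],"rot":[0,0,0]}]'
```

```text
clock: 9.3
position: [0.5424, 0.0305, 0.0575]
tool_rot: [-0.001, 1.0, 0.008, -0.001]
wrist_force: [-1.9, -0.4, 4.4]
finger_gap: 0.088
clock: 10.3
position: [0.4458, 0.029, 0.0575]
tool_rot: [-0.0, 1.0, 0.008, -0.001]
wrist_force: [-1.0, -0.3, 5.6]
finger_gap: 0.084
```

```bash
python3 -m creep '[{"slide":[0,0,0],"rot":[0,0,0]},{"slide":[0,0,0],"rot":[0,0,0]},{"slide":[0,0,-0.2],"rot":[0,0,0]},{"slide":[0,0,-0.6],"rot":[0,0,0]},{"slide":[0,0,-0.7],"rot":[0,0,0]},{"slide":[0,0,-0.5],"rot":[0,0,0]},{"slide":[0,0,0],"rot":[0,0,0]}]' 0.33 40
python3 - <<'E'
from h import *
for c in("side","scene","wrist"):
    im,M=snap(c,c+"5")
    for t in("handle","lane","black_cap_tube"): find(c,t,M=M)
# tube heading: cap->crimp direction, yaw -59.5+180=119.5 ; jaws across -> 29.5
d=np.array([np.cos(np.radians(119.5)),np.sin(np.radians(119.5))])
print("grip",np.array([.415,.286])-.015*d)
go(.422,.273,.2,29.5)
E
```

```text
clock: 11.18
position: [0.4495, 0.0292, 0.2112]
tool_rot: [-0.001, 1.0, 0.008, 0.003]
wrist_force: [0.1, -0.4, 0.4]
finger_gap: 0.332
side handle 0.8 [0.4494 0.0315 0.1037] [238. 209.]
side lane 0.94 [0.5769 0.0355 0.0849] [285. 213.]
side black_cap_tube 0.75 [ 0.4798 -0.027  -0.0046] [251. 253.]
side black_cap_tube 0.57 [ 0.4566  0.1398 -0.0013] [245. 215.]
side black_cap_tube 0.55 [0.4164 0.2875 0.0047] [234. 186.]
scene handle 0.79 [0.4484 0.0278 0.1005] [245. 242.]
scene lane 0.85 [0.576  0.0368 0.0824] [272. 214.]
scene black_cap_tube 0.92 [ 4.525e-01  1.406e-01 -1.000e-04] [208. 256.]
scene black_cap_tube 0.79 [0.4161 0.2823 0.0026] [151. 244.]
scene black_cap_tube 0.56 [ 4.81e-01 -2.37e-02 -4.00e-04] [274. 274.]
wrist handle 0.81 [0.4476 0.0348 0.1047] [283. 184.]
wrist lane 0.85 [0.5758 0.0308 0.0813] [423. 184.]
wrist black_cap_tube 0.85 [ 0.4801 -0.0248 -0.0018] [309. 209.]
wrist black_cap_tube 0.69 [ 0.4544  0.1409 -0.0006] [291.  58.]
grip [0.42238635 0.27294466]
pos [0.4472 0.0289 0.2071] yaw 0.9 turn deg -28.6 unit -0.238 slides [ 1.311 -2.998  0.094] tilt [-0. -0. -1.]
```

```bash
python3 -m creep '[{"slide":[0,0,0],"rot":[0,0,-0.08]},{"slide":[0,0,0],"rot":[0,0,-0.08]},{"slide":[0,0,0],"rot":[0,0,-0.08]},{"slide":[0.26,-0.6,0],"rot":[0,0,0]},{"slide":[0.26,-0.6,0],"rot":[0,0,0]},{"slide":[0.26,-0.6,0],"rot":[0,0,0]},{"slide":[0.26,-0.6,0],"rot":[0,0,0]},{"slide":[0.27,-0.6,0],"rot":[0,0,0]},{"slide":[0,0,0],"rot":[0,0,0]},{"slide":[0,0,0],"rot":[0,0,0]}]' 0.7 40
python3 - <<'E'
from h import *
im,M=snap("wrist","w6"); find("wrist","black_cap_tube",M=M); print(M[:3,3],pix("wrist",np.array([.422,.273,.012]),M))
E
```

```text
clock: 13.02
position: [0.4212, 0.2723, 0.207]
tool_rot: [0.001, 0.967, 0.256, -0.0]
wrist_force: [0.2, 0.2, -0.4]
finger_gap: 0.702
wrist black_cap_tube 0.64 [ 0.4121  0.2861 -0.0017] [280. 150.]
wrist black_cap_tube 0.57 [ 0.4569  0.1399 -0.0011] [254. 268.]
wrist black_cap_tube 0.51 [ 0.4797 -0.0265 -0.0027] [213. 365.]
[0.42122733 0.27226336 0.20702768] (np.float64(282.22136654848055), np.float64(166.48713276594228))
```

View pics/w6.png

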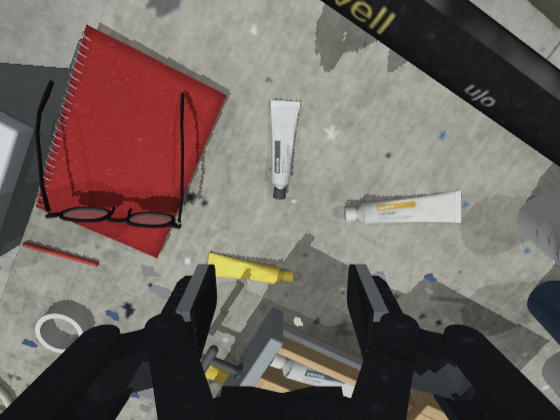

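The wrist view shows the grey tube with crimp at (285,101) and black cap end at (280,198). The stray with the orange mark is at (345–460,207), and the glasses are well to the left.

Run:
```python
from h import *
a=ray("wrist",285,101,.004);b=ray("wrist",280.5,199,.012);print(a,b,np.linalg.norm(a-b))
h=np.degrees(np.arctan2(*(a-b)[[1,0]]));print(h); u=(a-b)/np.linalg.norm(a-b); g=b+.038*u; print(g)
go(g[0],g[1],.02,h-90)
```

```text
[0.39097367 0.33382845 0.004     ] [0.43935408 0.23872902 0.012     ] 0.1069979774470942
116.96403536457036
[0.42217193 0.27250328 0.00915882]
pos [0.4216 0.2716 0.2074] yaw 29.6 turn deg 2.6 unit 0.022 slides [ 0.012 -0.007  2.498] tilt [ 0. -0. -1.]
```

```bash
python3 -m creep '[{"slide":[0.01,0,0.5],"rot":[0,0,0.02]},{"slide":[0,0,0.7],"rot":[0,0,0]},{"slide":[0,0,0.7],"rot":[0,0,0]},{"slide":[0,0,0.5],"rot":[0,0,0]},{"slide":[0,0,0.2],"rot":[0,0,0]},{"slide":[0,0,0],"rot":[0,0,0]},{"slide":[0,0,0],"rot":[0,0,0]}]'
python3 - <<'E'
from h import *
im,M=snap("wrist","w7"); snap("scene","sc7"); s,_=snap("side","s7")
g=np.array([.4222,.2725,.012]); print(M[:3,3],pix("wrist",g,M),pix("side",g))
x,y=map(int,pix("side",g)); 
cv2.imwrite("pics/c7.png",np.hstack([im[100:420,110:460],cv2.resize(s[y-65:y+45,x-55:x+55],(320,320),interpolation=2)]))
E
```

```text
clock: 14.0
position: [0.4231, 0.2742, 0.0141]
tool_rot: [-0.001, 0.972, 0.236, 0.001]
wrist_force: [0.1, 0.2, -0.2]
finger_gap: 0.7
[0.42309813 0.27418602 0.01408742] (np.float64(277.9587997086938), np.float64(242.6239877459697)) (np.float64(235.24108857073344), np.float64(186.33548778945703))
```

View pics/c7.png

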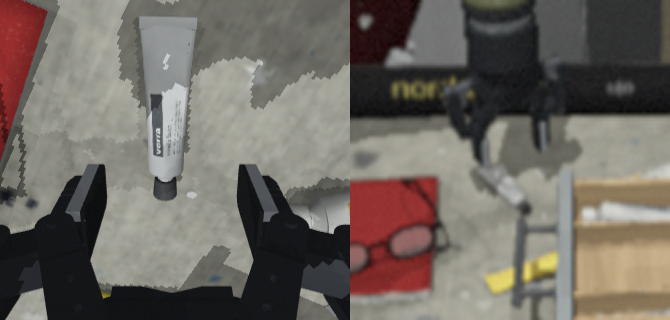

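Run:
```python
from h import *
M=T()
for dz in(0,.01,.02,.03,.04,.05): print(dz,[np.round(pix("side",M[:3,3]+s*M[:3,0]*.034+[0,0,dz]),1) for s in(1,-1)])
print("obs", 180+195/2.91,121+150/2.91, 180+133/2.91,121+163/2.91)
```

```text
0 [array([244.8, 182.6]), array([225.8, 188.6])]
0.01 [array([244.7, 180.1]), array([225.5, 186. ])]
0.02 [array([244.5, 177.5]), array([225.2, 183.4])]
0.03 [array([244.3, 175. ]), array([225. , 180.8])]
0.04 [array([244.1, 172.4]), array([224.7, 178.2])]
0.05 [array([244. , 169.7]), array([224.4, 175.6])]
obs 247.01030927835052 172.5463917525773 225.70446735395188 177.01374570446734
```

Tips are again about 30–40 mm behind the reported TCP, so I'm lowering to a reported z of about -0.029 in small steps.

```bash
python3 -m creep '[{"slide":[-0.02,0.01,0.15],"rot":[0,0,0]},{"slide":[0,0,0.15],"rot":[0,0,0]},{"slide":[0,0,0.1],"rot":[0,0,0]},{"slide":[0,0,0.07],"rot":[0,0,0]},{"slide":[0,0,0],"rot":[0,0,0]}]'
python3 -m creep '[{"slide":[0,0,0.05],"rot":[0,0,0]},{"slide":[0,0,0.05],"rot":[0,0,0]},{"slide":[0,0,0],"rot":[0,0,0]}]' 0.6
```

```text
clock: 14.78
position: [0.4204, 0.2718, -0.0235]
tool_rot: [0.0, 0.972, 0.236, -0.0]
wrist_force: [-0.3, -0.1, 0.1]
finger_gap: 0.701
clock: 15.15
position: [0.4205, 0.272, -0.0306]
tool_rot: [0.0, 0.972, 0.236, -0.0]
wrist_force: [-0.1, 0.7, -0.1]
finger_gap: 0.597
```

```bash
python3 -m creep '[{"slide":[0,0,0],"rot":[0,0,0]},{"slide":[0,0,0],"rot":[0,0,0]},{"slide":[0,0,0],"rot":[0,0,0]},{"slide":[0,0,0],"rot":[0,0,0]}]' 0 30
python3 -m creep '[{"slide":[0,0,-0.15],"rot":[0,0,0]},{"slide":[0,0,-0.15],"rot":[0,0,0]},{"slide":[0,0,0],"rot":[0,0,0]}]'
python3 - <<'E'
from h import *
im,M=snap("wrist","w8"); s,_=snap("side","s8")
cv2.imwrite("pics/c8.png",np.hstack([im[60:420,110:460],cv2.resize(s[110:230,180:300],(360,360),interpolation=2)]))
E
```

```text
clock: 15.65
position: [0.4208, 0.2722, -0.0301]
tool_rot: [-0.0, 0.972, 0.236, 0.0]
wrist_force: [-1.7, -0.4, 4.3]
finger_gap: 0.257
clock: 16.02
position: [0.4217, 0.2729, -0.0066]
tool_rot: [-0.001, 0.972, 0.236, 0.001]
wrist_force: [-0.1, 0.9, -0.5]
finger_gap: 0.256
```

View pics/c8.png

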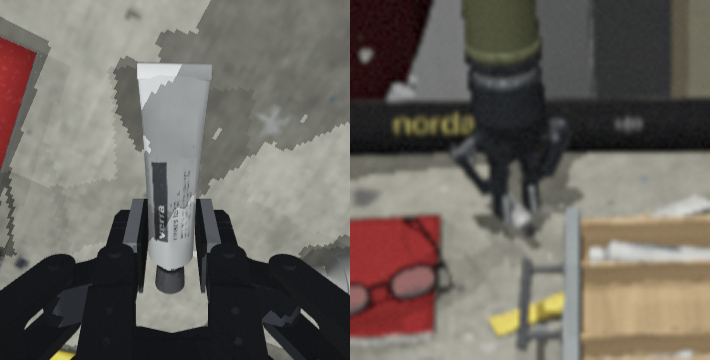

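The tube is gripped and lifted. Crimp is at image (285,125), cap end at about (279,352).

Run:
```python
from h import *
M=T();Mi=np.linalg.inv(M)
a=ray("wrist",285,125,.028,M);b=ray("wrist",279,352,.034,M)
print(np.linalg.norm(a-b),[(Mi@np.r_[p,1])[:3].round(4) for p in(a,b)])
go(.576,.036,.17,91.5)
```

```text
0.10915028084227932 [array([ 0.0019, -0.0692, -0.0356]), array([-0.0008,  0.0398, -0.0417])]
pos [ 0.4208  0.2723 -0.0077] yaw 27.3 turn deg -64.2 unit -0.535 slides [-3.203  1.986 -2.369] tilt [ 0.     0.001 -1.   ]
```

```bash
python3 -m creep '[{"slide":[0,0,-0.5],"rot":[0,0,0]},{"slide":[0,0,-0.6],"rot":[0,0,0]},{"slide":[0,0,-0.6],"rot":[0,0,0]},{"slide":[0,0,-0.6],"rot":[0,0,0]},{"slide":[0,0,0],"rot":[0,0,-0.08]},{"slide":[0,0,0],"rot":[0,0,-0.08]},{"slide":[0,0,0],"rot":[0,0,-0.08]},{"slide":[0,0,0],"rot":[0,0,-0.08]},{"slide":[0,0,0],"rot":[0,0,-0.08]},{"slide":[0,0,0],"rot":[0,0,-0.08]}]'
python3 - <<'E'
from h import *
go(.576,.036,.17,91.5)
E
```

```text
clock: 17.38
position: [0.4204, 0.2718, 0.164]
tool_rot: [0.0, 0.736, 0.677, -0.0]
wrist_force: [0.2, 0.7, -1.1]
finger_gap: 0.258
pos [0.4204 0.2718 0.164 ] yaw 85.2 turn deg -6.3 unit -0.052 slides [-3.198  1.992 -0.08 ] tilt [-0.001 -0.001 -1.   ]
```

```bash
python3 -m creep '[{"slide":[0,0,0],"rot":[0,0,-0.05]},{"slide":[-0.5,0.32,0],"rot":[0,0,0]},{"slide":[-0.6,0.38,0],"rot":[0,0,0]},{"slide":[-0.6,0.38,0],"rot":[0,0,0]},{"slide":[-0.6,0.38,0],"rot":[0,0,0]},{"slide":[-0.6,0.38,0],"rot":[0,0,0]},{"slide":[-0.31,0.22,0],"rot":[0,0,0]},{"slide":[0,0,0],"rot":[0,0,0]},{"slide":[0,0,0],"rot":[0,0,0]}]'
python3 - <<'E'
from h import *
im,M=snap("wrist","w9"); s,_=snap("side","s9")
for c in("wrist","side"):
  for t in("handle","lane"): find(c,t,M=M)
go(.580,.034,.17,91.2)
cv2.imwrite("pics/c9.png",np.hstack([im[:, 80:500],cv2.resize(s[130:270,200:340],(380,420),interpolation=2)]))
E
```

```text
clock: 18.5
position: [0.5784, 0.035, 0.164]
tool_rot: [-0.001, 0.701, 0.713, -0.0]
wrist_force: [-0.7, 0.9, -1.2]
finger_gap: 0.258
wrist handle 0.68 [0.4453 0.0319 0.1026] [279.   1.]
wrist lane 0.22 [ 0.5677  0.2994 -0.0025] [541. 167.]
side handle 0.76 [0.4478 0.0297 0.1049] [237. 209.]
side lane 0.75 [0.5789 0.0329 0.0832] [286. 214.]
pos [0.5788 0.0349 0.1647] yaw 91.0 turn deg -0.2 unit -0.002 slides [-0.012  0.016 -0.071] tilt [ 0.     0.001 -1.   ]
```

View pics/c9.png

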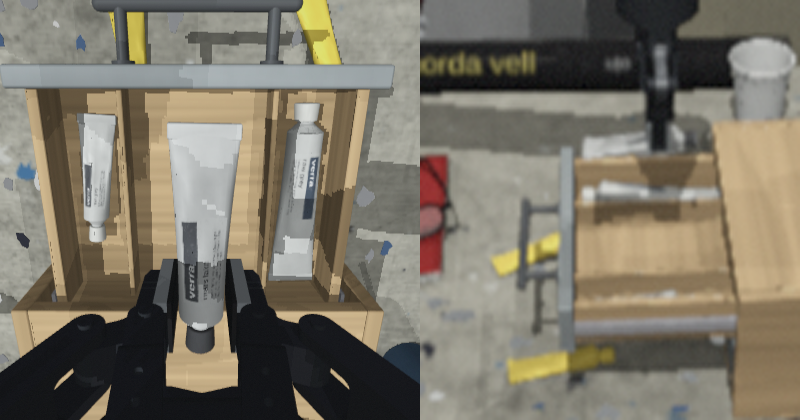

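The tube is centred over the lane: dividers at crop columns 130 and 268, tube at about 203. It clears the drawer front. Lowering.

```bash
python3 -m creep '[{"slide":[0,0,0.3],"rot":[0,0,0]},{"slide":[0,0,0.3],"rot":[0,0,0]},{"slide":[0,0,0.3],"rot":[0,0,0]},{"slide":[0,0,0.2],"rot":[0,0,0]},{"slide":[0,0,0.15],"rot":[0,0,0]},{"slide":[0,0,0.1],"rot":[0,0,0]},{"slide":[0,0,0],"rot":[0,0,0]}]'
python3 -m creep '[{"slide":[0,0,0.05],"rot":[0,0,0]},{"slide":[0,0,0.03],"rot":[0,0,0]},{"slide":[0,0,0],"rot":[0,0,0]}]'
```

```text
clock: 19.68
position: [0.5789, 0.0339, 0.0631]
tool_rot: [-0.0, 0.701, 0.713, -0.0]
wrist_force: [-0.7, -0.5, 0.1]
finger_gap: 0.254
clock: 20.05
position: [0.579, 0.0339, 0.0573]
tool_rot: [-0.0, 0.701, 0.713, 0.0]
wrist_force: [-0.3, -0.1, -0.2]
finger_gap: 0.258
```

```bash
python3 -m creep '[{"slide":[0,0,0.03],"rot":[0,0,0]},{"slide":[0,0,0.02],"rot":[0,0,0]},{"slide":[0,0,0],"rot":[0,0,0]}]'
python3 -m creep '[{"slide":[0,0,0],"rot":[0,0,0]},{"slide":[0,0,0],"rot":[0,0,0]},{"slide":[0,0,0],"rot":[0,0,0]},{"slide":[0,0,-0.2],"rot":[0,0,0]},{"slide":[0,0,-0.3],"rot":[0,0,0]},{"slide":[0,0,-0.6],"rot":[0,0,0]},{"slide":[0,0,-0.6],"rot":[0,0,0]},{"slide":[0,0,0],"rot":[0,0,0]}]' 0.5
python3 - <<'E'
from h import *
im,M=snap("wrist","w10");s,_=snap("side","s10")
for t in("handle","lane","black_cap_tube"): find("wrist",t,M=M);find("side",t)
go(.448,.033,.2,1)
cv2.imwrite("pics/c10.png",np.hstack([im[:, 80:500],cv2.resize(s[130:270,200:340],(380,420),interpolation=2)]))
E
```

```text
clock: 20.42
position: [0.5789, 0.0339, 0.0534]
tool_rot: [-0.0, 0.701, 0.713, -0.0]
wrist_force: [-0.9, -0.8, -1.3]
finger_gap: 0.257
clock: 21.42
position: [0.5821, 0.0337, 0.1864]
tool_rot: [0.002, 0.701, 0.713, 0.004]
wrist_force: [0.2, -0.4, 0.9]
finger_gap: 0.498
wrist handle 0.56 [0.446  0.0295 0.1027] [277.   1.]
side handle 0.6 [0.4496 0.0301 0.1018] [238. 210.]
side handle 0.44 [ 0.5772  0.2937 -0.0017] [283. 185.]
wrist lane 0.75 [0.574  0.03   0.0817] [277. 179.]
side lane 0.7 [0.5777 0.0328 0.0852] [286. 213.]
wrist black_cap_tube 0.8 [ 0.4811 -0.0271 -0.0023] [220.  65.]
wrist black_cap_tube 0.64 [ 0.4568  0.1402 -0.    ] [394.  40.]
wrist black_cap_tube 0.6 [0.5626 0.034  0.0786] [281. 165.]
side black_cap_tube 0.77 [ 0.4799 -0.0287 -0.0026] [251. 253.]
side black_cap_tube 0.69 [0.5653 0.035  0.0835] [281. 213.]
side black_cap_tube 0.42 [ 0.4545  0.1395 -0.0006] [244. 215.]
pos [0.5785 0.0338 0.1802] yaw 90.9 turn deg 89.9 unit 0.749 slides [-1.74  -0.02  -0.264] tilt [-0.002 -0.    -1.   ]
```

View pics/c10.png

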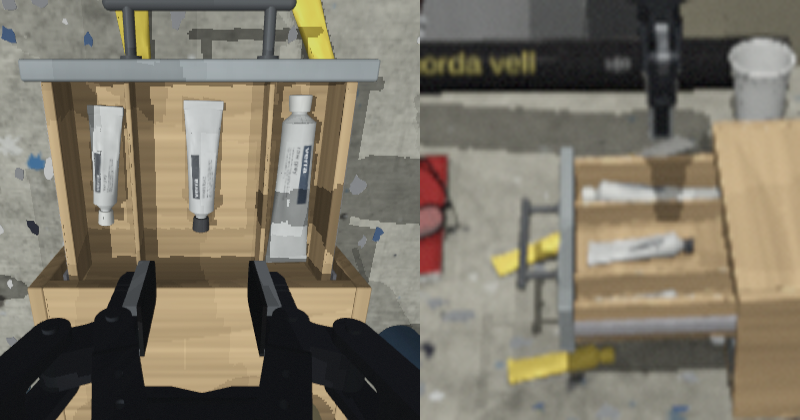

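The tube lies straight and centred in the middle lane, with its cap towards the chest. Next I turn back, re-grip the bar and push.

```bash
python3 -m creep '[{"slide":[0,0,0],"rot":[0,0,0.083]},{"slide":[0,0,0],"rot":[0,0,0.083]},{"slide":[0,0,0],"rot":[0,0,0.083]},{"slide":[0,0,0],"rot":[0,0,0.083]},{"slide":[0,0,0],"rot":[0,0,0.083]},{"slide":[0,0,0],"rot":[0,0,0.083]},{"slide":[0,0,0],"rot":[0,0,0.083]},{"slide":[0,0,0],"rot":[0,0,0.083]},{"slide":[0,0,0],"rot":[0,0,0.083]},{"slide":[0,0,0],"rot":[0,0,0]}]' 0.33
python3 -m creep '[{"slide":[-0.4,0,0],"rot":[0,0,0]},{"slide":[-0.5,0,0],"rot":[0,0,0]},{"slide":[-0.5,0,0],"rot":[0,0,0]},{"slide":[-0.34,0,0],"rot":[0,0,0]},{"slide":[0,0,0],"rot":[0,0,0]},{"slide":[0,0,0],"rot":[0,0,0]}]'
python3 - <<'E'
from h import *
im,M=snap("wrist","w11"); find("wrist","handle",M=M); find("side","handle")
go(.448,.032,.0575,1)
E
```

```text
clock: 23.08
position: [0.5788, 0.0338, 0.1806]
tool_rot: [0.0, 1.0, 0.012, -0.0]
wrist_force: [-0.8, 0.2, 0.2]
finger_gap: 0.329
clock: 23.82
position: [0.4495, 0.0309, 0.1814]
tool_rot: [-0.0, 1.0, 0.012, 0.001]
wrist_force: [0.2, -0.0, -0.2]
finger_gap: 0.327
wrist handle 0.66 [0.4436 0.0297 0.1037] [274. 202.]
side handle 0.6 [0.4496 0.0301 0.1018] [238. 210.]
side handle 0.44 [ 0.5772  0.2937 -0.0017] [283. 185.]
pos [0.4494 0.0306 0.1811] yaw 1.3 turn deg 0.3 unit 0.002 slides [-0.018 -0.019  1.647] tilt [ 0.    -0.001 -1.   ]
```

```bash
python3 -m creep '[{"slide":[-0.03,0,0.3],"rot":[0,0,0]},{"slide":[0,0,0.4],"rot":[0,0,0]},{"slide":[0,0,0.3],"rot":[0,0,0]},{"slide":[0,0,0.2],"rot":[0,0,0]},{"slide":[0,0,0.2],"rot":[0,0,0]},{"slide":[0,0,0.2],"rot":[0,0,0]},{"slide":[0,0,0.04],"rot":[0,0,0]},{"slide":[0,0,0],"rot":[0,0,0]}]'
python3 -m creep '[{"slide":[0,0,0],"rot":[0,0,0]},{"slide":[0,0,0],"rot":[0,0,0]},{"slide":[0,0,0],"rot":[0,0,0]},{"slide":[0,0,0],"rot":[0,0,0]}]' 0 60
```

```text
clock: 24.98
position: [0.4465, 0.0308, 0.0581]
tool_rot: [0.0, 1.0, 0.011, 0.0]
wrist_force: [0.7, 0.1, -0.5]
finger_gap: 0.332
clock: 25.48
position: [0.4469, 0.031, 0.0588]
tool_rot: [-0.0, 1.0, 0.011, 0.001]
wrist_force: [-1.0, -1.1, 5.7]
finger_gap: 0.085
```

```bash
python3 -m creep '[{"slide":[0.1,0,0],"rot":[0,0,0]},{"slide":[0.2,0,0],"rot":[0,0,0]},{"slide":[0.2,0,0],"rot":[0,0,0]},{"slide":[0.2,0,0],"rot":[0,0,0]},{"slide":[0.2,0,0],"rot":[0,0,0]},{"slide":[0.2,0,0],"rot":[0,0,0]},{"slide":[0.2,0,0],"rot":[0,0,0]},{"slide":[0.2,0,0],"rot":[0,0,0]},{"slide":[0.2,0,0],"rot":[0,0,0]},{"slide":[0.1,0,0],"rot":[0,0,0]}]'
python3 -m creep '[{"slide":[0.08,0,0],"rot":[0,0,0]},{"slide":[0.08,0,0],"rot":[0,0,0]},{"slide":[0.04,0,0],"rot":[0,0,0]},{"slide":[0,0,0],"rot":[0,0,0]}]'
python3 -m creep '[{"slide":[0.04,0,0],"rot":[0,0,0]},{"slide":[0,0,0],"rot":[0,0,0]}]'
```

```text
clock: 26.72
position: [0.5824, 0.0331, 0.0588]
tool_rot: [0.0, 1.0, 0.011, 0.001]
wrist_force: [-1.7, -1.2, 7.7]
finger_gap: 0.089
clock: 27.22
position: [0.5973, 0.0333, 0.0588]
tool_rot: [0.0, 1.0, 0.011, 0.001]
wrist_force: [-0.7, -1.8, 4.5]
finger_gap: 0.082
clock: 27.48
position: [0.6001, 0.0334, 0.0588]
tool_rot: [0.0, 1.0, 0.011, 0.001]
wrist_force: [0.0, -3.0, 4.7]
finger_gap: 0.081
```

```bash
python3 -m creep '[{"slide":[0.04,0,0],"rot":[0,0,0]},{"slide":[0,0,0],"rot":[0,0,0]}]'
python3 -m creep '[{"slide":[0.04,0,0],"rot":[0,0,0]},{"slide":[0,0,0],"rot":[0,0,0]}]'
python3 -m creep '[{"slide":[0.03,0,0],"rot":[0,0,0]},{"slide":[0,0,0],"rot":[0,0,0]}]'
```

```text
clock: 27.72
position: [0.603, 0.0334, 0.0588]
tool_rot: [0.0, 1.0, 0.011, 0.001]
wrist_force: [-0.3, -2.4, 5.6]
finger_gap: 0.087
clock: 27.98
position: [0.606, 0.0334, 0.0588]
tool_rot: [0.0, 1.0, 0.011, 0.001]
wrist_force: [-0.9, -2.0, 6.1]
finger_gap: 0.087
clock: 28.22
position: [0.6081, 0.0335, 0.0588]
tool_rot: [0.0, 1.0, 0.011, 0.001]
wrist_force: [-0.7, -1.9, 5.9]
finger_gap: 0.086
```

```bash
python3 -m creep '[{"slide":[0.03,0,0],"rot":[0,0,0]},{"slide":[0,0,0],"rot":[0,0,0]}]'
python3 -m creep '[{"slide":[0.03,0,0],"rot":[0,0,0]},{"slide":[0,0,0],"rot":[0,0,0]}]'
python3 - <<'E'
from h import *
snap("side","s12");snap("scene","sc12")
find("side","handle");find("side","lane");find("scene","handle")
E
```

```text
clock: 28.48
position: [0.608, 0.0335, 0.0588]
tool_rot: [0.0, 1.0, 0.011, -0.002]
wrist_force: [-7.3, -2.3, 11.6]
finger_gap: 0.083
clock: 28.72
position: [0.6079, 0.0336, 0.0587]
tool_rot: [-0.0, 1.0, 0.011, -0.004]
wrist_force: [-12.8, -1.7, 17.1]
finger_gap: 0.082
side handle 0.61 [0.6114 0.0324 0.1018] [298. 208.]
scene handle 0.94 [0.6052 0.0336 0.1036] [279. 201.]
```

The drawer hit its stop at x = 0.608, with the push force rising to about 13 N. I'll release and rise straight up.

```bash
python3 -m creep '[{"slide":[-0.03,0,0],"rot":[0,0,0]},{"slide":[0,0,0],"rot":[0,0,0]}]'
python3 -m creep '[{"slide":[0,0,0],"rot":[0,0,0]},{"slide":[0,0,0],"rot":[0,0,0]},{"slide":[-0.02,0,0],"rot":[0,0,0]},{"slide":[0,0,-0.2],"rot":[0,0,0]},{"slide":[0,0,-0.4],"rot":[0,0,0]},{"slide":[0,0,-0.6],"rot":[0,0,0]},{"slide":[0,0,-0.6],"rot":[0,0,0]},{"slide":[0,0,0],"rot":[0,0,0]}]' 0.33
python3 -m creep '[{"slide":[-0.6,0,0],"rot":[0,0,0]},{"slide":[-0.6,0,0],"rot":[0,0,0]},{"slide":[0,0,0],"rot":[0,0,0]},{"slide":[0,0,0],"rot":[0,0,0]}]'
python3 - <<'E'
from h import *
im,M=snap("wrist","w13");s,_=snap("side","s13")
for t in("handle","stray_tube_a"): find("wrist",t,M=M);find("side",t)
cv2.imwrite("pics/c13.png",np.hstack([im[:, 80:500],cv2.resize(s[130:270,200:340],(380,420),interpolation=2)]))
E
```

```text
clock: 29.22
position: [0.608, 0.0335, 0.0588]
tool_rot: [0.0, 1.0, 0.011, -0.002]
wrist_force: [-6.6, -2.1, 11.4]
finger_gap: 0.081
clock: 30.22
position: [0.6115, 0.0345, 0.1979]
tool_rot: [-0.001, 1.0, 0.011, 0.004]
wrist_force: [-0.3, -0.7, -0.0]
finger_gap: 0.337
clock: 30.72
position: [0.5188, 0.0332, 0.1933]
tool_rot: [-0.001, 1.0, 0.012, 0.001]
wrist_force: [0.5, -0.2, 0.6]
finger_gap: 0.331
side handle 0.55 [0.6111 0.0369 0.1008] [298. 208.]
side stray_tube_a 0.89 [ 0.415  -0.2348  0.0005] [221. 313.]
side stray_tube_a 0.45 [ 0.5788  0.2921 -0.0009] [283. 185.]
```

View pics/c13.png

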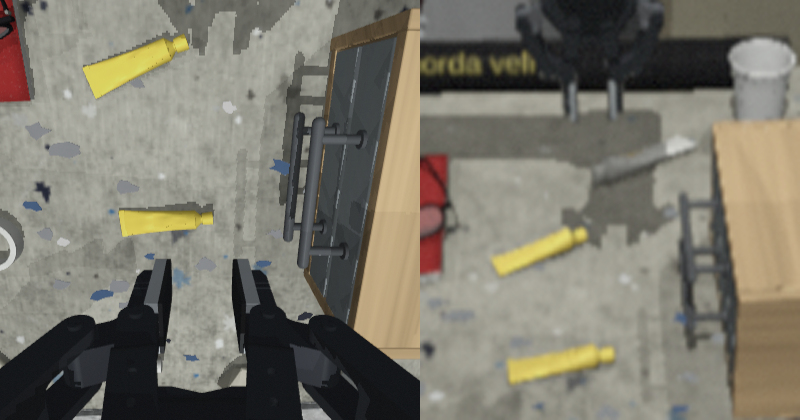

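The drawer front is flush inside the chest with no light strip showing. The strays and the yellow tubes are where they were, and the gripper is clear.

```bash
python3 -c "
from plant import bot; print(bot.hand_in())"
```

```text
the job is handed in; nothing more can be done
None
```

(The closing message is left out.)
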